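Draw the inside bolt of the gear chest with the reach hook

TASK

Take the hooked rod from the tool rack, reach it down inside the open-topped gear chest and draw up the bolt on the inside of its left door until it comes to its stop, without hauling on it: 20 N is too much. Then, still with the hook and not the hand, pull that door ajar, two fingers' width or more, and hang the hook back in the rack. Leave the right door bolted and everything else where it is.

Things in the scene. Friction and masses are not known exactly. Their poses are not given: they have to be found in the camera images.
- chest: Fixed wooden chest without lid, 240 deep (x), 360 wide (y), 160 mm high. Origin: centre of its underside; front = -x, to the robot. Walls 10 mm, floor top 16 mm above the desk. The front is two doors, 15 mm thick, inner face at x -105 mm, top 158 mm above the desk. Behind them a clear well to x -35 mm, then a lens tray, its front board 85 mm high, its lenses up to 110 mm
- rack: Fixed wooden tool rack, 262 mm wide (y). Origin: centre of its underside; front = -x. Shelf top 150 mm above the desk, 12 mm thick, x -30 to +30 mm, no back; base top at 8 mm. Three slots at y -75, 0, +75 mm, 12 mm wide, open to the front, x -30 to +8 mm: a tool's rod stands in one (axis at x = 0) and its handle rests on the shelf. Which tool is where varies
- hook: The reach hook, a loose steel rod with a wooden handle, about 75 g, hung upright in the rack. Origin: centre of the handle's underside, z up, y the way the foot points (at first roughly to the rack's +y). Handle 22 x 22 mm, sides along x and y, 80 mm high. Below it the rod, 6 mm thick, goes straight down; its lowest point is 131 mm below the origin
- leaf_left (a joint): Angle of the left (+y) door (rad): 0 shut, grows as its free edge swings out to chest -x about the upright hinge line at chest x -120, y +172 mm. Light friction, 1 N at the bolt; stays where it is left. On its inner face is an upright steel bolt, a 9 mm rod in two straps 16 mm wide standing 16.5 mm off the door, its axis 10 mm off the door. Its foot, in a keeper on the floor, truly holds the door
- leaf_left_edge (a point): Top of the left door's free edge, outer side, 168 mm from its hinge line, 158 mm above the desk. How its bolt moves: straight up by 28 mm from fully down (it starts 0 to 3 mm up) to a hard stop; only within the last 2 mm does its foot leave the keeper. Stiff: 5 N of friction and 1 N of weight; it stays where it is left. Not measured
- bolt_right (a joint): Height of the like bolt of the right (-y) door, at chest y -52 mm: 0 fully down (m). To be left alone
- leaf_right (a joint): Angle of the right door: 0 shut (rad). To be left alone
- screwdriver: Screwdriver, round black handle 26 mm thick and 76 mm high, straight rod, hung in the rack. Origin: underside of its handle. To be left alone
- brush: Dust brush, round dark wooden handle 22 mm thick and 74 mm high, hung in the rack. Origin: underside of its handle. To be left alone
- lens_long: Black lens 68 mm thick, 88 mm high, standing in the left of the chest's tray. Origin: centre of its underside
- lens_short: Black lens 66 mm thick, 60 mm high, standing in the right of the chest's tray. Origin: centre of its underside
- camera: Camera, 138 mm wide, 97 mm high, on the desk behind the rack. Origin: centre of its underside
- spare_lens: Black lens 64 mm thick, 52 mm high, on the desk. Origin: centre of its underside
- film_can: Film can, 34 mm thick, 53 mm high, standing in the middle of the chest's tray. Origin: centre of its underside
- loupe: Loupe, 48 mm thick, 50 mm high, on the desk. Origin: centre of its underside
- hook_foot (a point): Top of the hook's foot, midway between rod and lip: 125 mm below the hook's origin, 13 mm along its y. The rod (axis) is bent square at 128 mm below the origin and runs 26 mm along +y; it ends in a lip turned up, topping out 113 mm below the origin. Opening between rod and lip: 20 mm
- bolt_left_place (a point): Point on the left door, turning with it: at chest y +52 mm, 26.5 mm behind the inner face, 76 mm above the desk. The bolt's knob lies here, 0 to 10 mm higher or lower: where it is clamped on the bolt varies and is not measured. It points to chest +x: stem 11 mm thick, bare from 16 to 37 mm off the door, then a 17 mm head to 44 mm. Lower strap tops out at 48, keeper at 28, upper strap begins at 122 mm
There are look-alikes about, which are no part of the job. There is more than one size of the hook; the one meant has the size given above.

How it is judged (in metres and radians):
On the way:
1. the left door is pulled ajar by more than 0.15 rad (value of joint leaf_left above 0.15 rad), for 0.1 s.
At the end, for the whole second after the job is handed in: Left door open more than 0.15 rad, right door shut (under 0.05 rad) and its bolt down (under 3 mm), the hook hanging upright and still in a slot, handle resting on the rack's shelf (4 mm in height, tilt under 0.12 rad, its axis at rack x -20 to +12 mm) (value of joint leaf_left above 0.15 rad and value of joint bolt_right below 0.003 m and value of joint leaf_right below 0.05 rad and z of hook in the frame of rack between 0.146 and 0.154 m and x of hook in the frame of rack between -0.02 and 0.012 m and angle between hook's own z axis and vertical below 0.12 rad and linear speed of hook below 0.02 m/s); the robot touches nothing.
It fails at once if more than 20 N between the hook and the chest with its doors and bolts (contact force between hook and chest above 20 N).
It fails at once if the chest, its doors or bolts touched by the fingers or the arm instead of the hook (contact force between any of the fingers, the arm and chest above 0.5 N).
It fails at once if the right door or its bolt moved (value of joint bolt_right above 0.004 m or value of joint leaf_right above 0.05 rad).
It fails at once if another tool, a lens, the camera or a small thing on the desk moved by more than 25 mm (distance of any of screwdriver, brush, lens_long, lens_short, camera, spare_lens, film_can, loupe from where it was at the start of the episode above 0.025 m).
It also fails if it takes over 64 s, if anything falls off the work surface, if the arm or the gripper's body presses on something with over 40 N, if the wrist force passes 120 N, or if a joint passes its speed limit or range.

ROBOT

A 6-joint arm with a two-finger parallel gripper is mounted at the origin on the work surface. World frame = base frame: x ahead of the robot, y to its left, z up, the work surface at z = 0. Lengths are in mm, angles in degrees, forces in N, time in s.
With the tool pointing down it reaches from about 300 to 850 mm from the base axis. Payload 4.2 kg.
Tool frame: the origin (TCP) lies at the very end of the fingers, on their centre line; the grasp point (between the pads) lies 19 mm behind it (env.grip_depth is the distance from the TCP to the grasp point, in mm); z points along the fingers, y is the line along which they close (so a half turn about z gives the same grasp; the last joint's range is limited). The gripper opens to 91 mm and grips with 3 to 60 N. Pads are 32 mm wide; open, the fingers measure 118 mm over their backs; the gripper's body (76 mm by 178 mm) begins 60 mm behind the grasp point.
Start: joints at [62.739, 18.312, 89.639, -0, 72.044, -1.146], TCP at [253.109, 516.313, 213.976] pointing down, gripper open.
Joint ranges: [-177.97, 177.97], [-48.28, 115.42], [12.27, 149.76], [-77.06, 257.06], [2.81, 150.46], [-146.56, 146.56]. Speed limits (degrees/s): [147.25, 147.25, 180, 180, 180, 180].

INTERFACE

Orientations are given as [roll, pitch, yaw] about the fixed x, y, z axes, in that order (R = Rz(yaw) Ry(pitch) Rx(roll)).
In Python, from workcell import env, cams gives the robot as it stands.
- The arm moves only by the tool apply_moves, never from a script. Its argument "deltas" is a list of rows, each a list of 5 numbers: the shift along the tool's x, y, z in m, then the turn about the tool's z in rad, then the opening, from -1 (shut) to 1 (fully open), so that 0 is half open. In form: [[tx, ty, tz, roll, gripper], ...]. A call has 1 to 5 rows; each row is the pose to reach, as a shift and turn from the pose commanded when the call began, along the tool's axes at that moment; what a row does not reach only later rows make up. A row lasts 1/10 s, in which the tool goes at most 50 mm and 8.59 degrees, less where a joint would pass 70% of its speed; a pose out of reach is approached as far as the arm can. A call with a gripper value outside its range is refused whole. The fingers move at their own pace and stop on an object; "grip_force" is the grip in N (left out, the last holds). Time passes only in rows, so rows that repeat a pose let the fingers close. It gives the time, the measured TCP pose, the force, the opening and the grip force at its end, in the units of the state.
- env.state(): the state, without advancing time (a new reading comes with each control period).
- cams.grab_frame(name): name is "side" or "top"; returns the picture (480x640x3 uint8, blue, green, red); there is no depth.
- cams.get_calibration(name): a dict with "mtx" (3x3 intrinsics, pixels), "k1" (the pictures are not rectified: a ray, as slopes to the right and down, at radius r is drawn at 1 + k1 r^2 times it, then the intrinsics apply), "eye" and "attitude" of the camera in the world. Camera axes: x right, y down, z forward; pixel columns grow to the right and rows downward; lengths in mm; the calibration is good to about 2 mm. A picture is of the moment at which its call begins. get_calibration takes no time and is no camera call.
- env.job_done(): hands the job in; it is judged then, once.
The state is a dict: "time_s": time; "qpos": joint angles; "qvel": joint speeds; "effort": joint torques, N m; "ee_pos": TCP position; "ee_rot": TCP orientation; "force": force on the tool from outside, world axes, zero at the start; "torque": the same for the moment, N m; "gripper_width": finger opening in mm; "gripper_force": force on a finger pad.
Only numpy, scipy, OpenCV 4.12 (cv2) and the standard library are available. Lean on these libraries where they do the work, as an engineer would, in place of code of your own. Each camera call takes 0.05 s, during which the arm holds its last target. There are 200 camera calls.

## Working session

There is one attempt and no reset: what is moved stays moved. The work goes in short steps, Python scripts to look and compute and a tool call to move; the robot and the scene stay as the last step left them, time stands still between calls to the robot, and variables do not carry over. Pictures are saved under pics/ and viewed, at most 10 in all, crops included, and the job is handed in when it is done.

Besides the shell and the picture viewer there is one more tool, called as a command line: name --pt "numbers of a row" for each row, then --argument value for the rest. apply_moves: Moves the arm, as the interface text tells. Its arguments: {"type":"object","properties":{"deltas":{"type":"array"},"grip_force":{"type":"number"}},"required":["deltas"]}

```bash
mkdir -p pics; python3 - <<'E'
from workcell import env,cams
import cv2
for n in("side","top"):
    cv2.imwrite(f"pics/{n}0.png",cams.grab_frame(n)); print(n,cams.get_calibration(n))
print(env.state())
E
```

```text
side {'mtx': array([[540.67034263,   0.        , 324.5483347 ],
       [  0.        , 540.67034263, 229.36794637],
       [  0.        ,   0.        ,   1.        ]]), 'k1': -0.017124825911621205, 'eye': array([ -13.94997672, -698.875378  ,  880.54609267]), 'attitude': array([-131.46739875,    1.00688474,  -39.57882454])}
top {'mtx': array([[507.11436809,   0.        , 314.69267371],
       [  0.        , 507.11436809, 241.83718343],
       [  0.        ,   0.        ,   1.        ]]), 'k1': -0.04235173283121646, 'eye': array([ 437.74035329,   -4.35636937, 1275.93025973]), 'attitude': array([-175.51521188,   -0.7896289 ,  -89.90182677])}
{'time_s': 0.1, 'qpos': array([ 6.27376924e+01,  1.83487455e+01,  8.97009211e+01,  1.21102994e-04,
        7.20454196e+01, -1.14674841e+00]), 'qvel': array([-0.04224322, -0.10027134, -0.15291902,  0.05342919,  0.00062644,
       -0.06260695]), 'effort': array([ 2.36839100e-03, -4.13329875e+01, -2.32511151e+01,  7.28763454e-02,
        4.22220631e-02, -3.46577644e-05]), 'ee_pos': array([252.89495574, 515.87397455, 213.18648001]), 'ee_rot': array([-1.79904935e+02, -2.01809861e-03,  1.53884402e+02]), 'force': array([-0.53756704,  0.67126904, -1.19608543]), 'torque': array([0.0101644 , 0.05134805, 0.07605333]), 'gripper_force': 0.0, 'gripper_width': 90.707922005474}
```

View pics/side0.png

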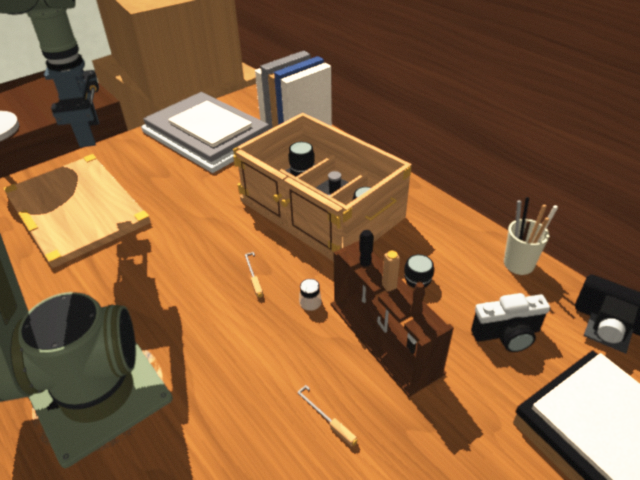

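View pics/top0.png

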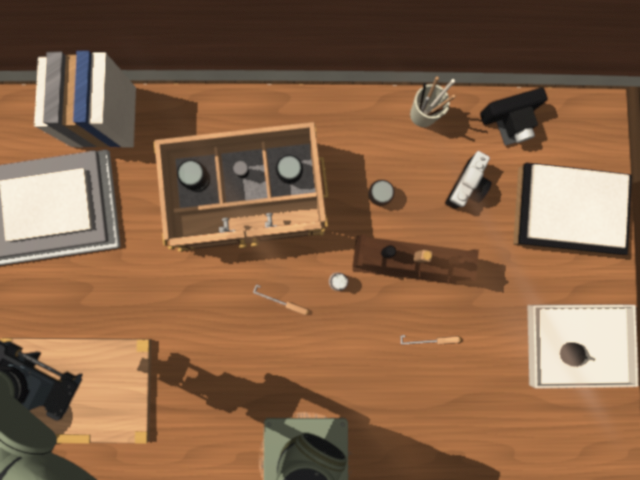

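The robot side view shows the rack with a pale handle in the middle slot at about (391,270), the screwdriver at (367,247) and the brush at (420,285). In the top view the pale handle is at (424,256), the chest spans (155..325, 125..248), and the bolt knobs are at (225,225) and (268,220).

```bash
cat > h.py <<'E'
import numpy as np,cv2
from scipy.spatial.transform import Rotation as R
from workcell import env,cams
C={n:cams.get_calibration(n) for n in("side","top")}
def ray(n,u,v):
    c=C[n];K=c["mtx"];d=np.array([(u-K[0,2])/K[0,0],(v-K[1,2])/K[1,1]])
    s=d.copy()
    for _ in range(20): s=d/(1+c["k1"]*(s@s))
    return c["eye"],R.from_euler("xyz",c["attitude"],degrees=True).as_matrix()@np.array([*s,1])
def onz(n,u,v,z):
    o,d=ray(n,u,v);return o+d*(z-o[2])/d[2]
def pix(n,P):
    c=C[n];K=c["mtx"];p=R.from_euler("xyz",c["attitude"],degrees=True).as_matrix().T@(np.asarray(P,float)-c["eye"])
    s=p[:2]/p[2];s=s*(1+c["k1"]*(s@s));return s*K[0,0]+K[:2,2]
def two(a,b):
    o1,d1=ray("side",*a);o2,d2=ray("top",*b)
    t=np.linalg.lstsq(np.c_[d1,-d2],o2-o1,rcond=None)[0]
    p,q=o1+d1*t[0],o2+d2*t[1];return (p+q)/2,np.linalg.norm(p-q)
E
python3 - <<'E'
import cv2
t=cv2.imread("pics/top0.png");s=cv2.imread("pics/side0.png")
a=cv2.resize(t[110:290,145:345],(800,720),interpolation=3)[:, :]
a=cv2.resize(t[115:255,145:335],(798,588),interpolation=3);b=cv2.resize(s[220:395,320:460],(480,600),interpolation=3)
c=cv2.resize(t[225:295,345:515],(800,329),interpolation=3)
cv2.imwrite("pics/a.png",a)
import numpy as np
cv2.imwrite("pics/bc.png",np.hstack([b,np.vstack([cv2.resize(t[230:290,350:410],(300,300),interpolation=3),cv2.resize(t[230:290,405:465],(300,300),interpolation=3)])]))
E
```

```text
(no output)
```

View pics/a.png

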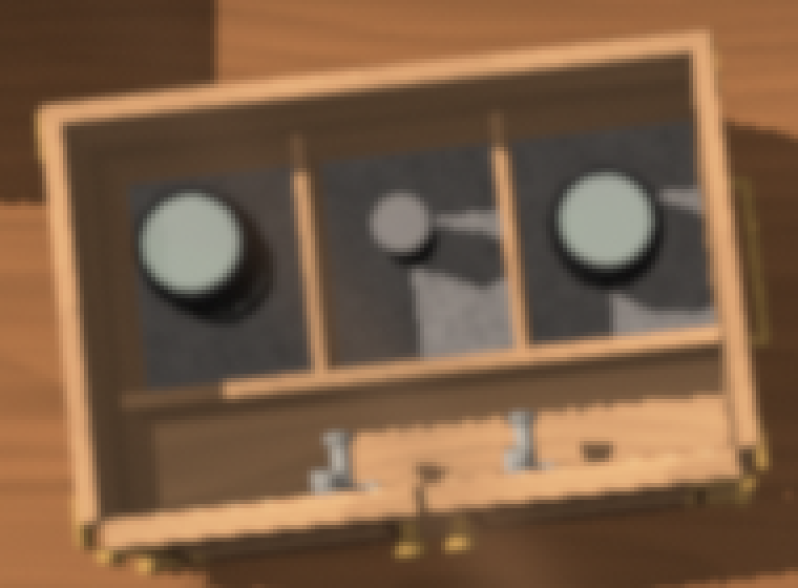

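View pics/bc.png

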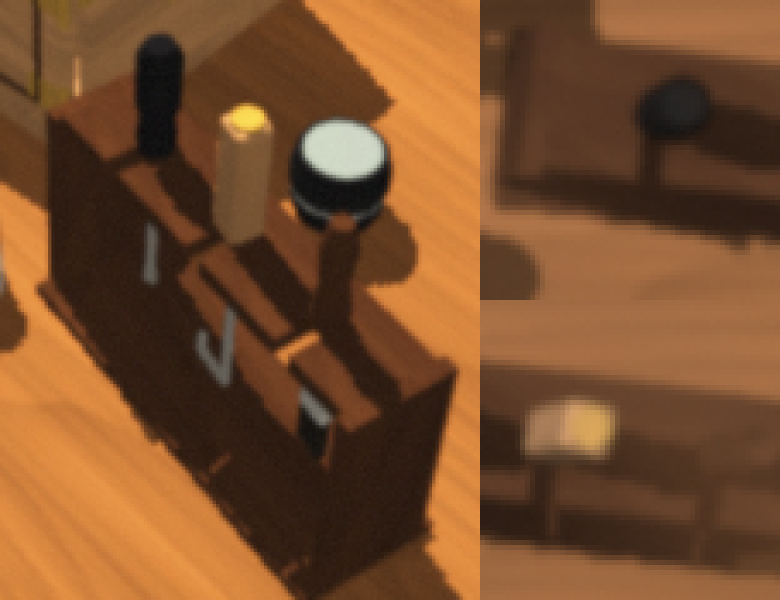

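```bash
python3 - <<'E'
from h import *
np.set_printoptions(precision=1,suppress=True)
print("hook",two((391.5,254.4),(428,256.2)),onz("top",428,256.2,230),onz("side",391.5,254.4,230))
print("scr",onz("side",366.7,232.5,226)); print("brush",onz("side",320+342/3.4286,220+220/3.4286,224))
A=lambda u,v:(145+u/4.2,115+v/4.2)
bl=onz("top",*A(38,108),160);br=onz("top",*A(712,33),160);fl=onz("top",*A(80,535),160);fr=onz("top",*A(757,450),160)
print(bl,br,fl,fr)
for a,b in((bl,br),(fl,fr),(fl,bl),(fr,br)): d=b-a;print(np.linalg.norm(d),np.degrees(np.arctan2(d[1],d[0])))
# hook handle mask in side
s=cv2.imread("pics/side0.png");print([pix("side",p) for p in (bl,br,fl,fr)])
print("knobheads",onz("top",*A(337,437),80),onz("top",*A(521,418),80))
# rack shelf corners
for u,v in((450,372),(50,115)): print("rackcorner",onz("side",320+u/3.4286,220+v/3.4286,150))
print("foot",onz("side",320+232/3.4286,220+380/3.4286,20))
E
```

```text
hook (array([ 489.9, -252.5,  233.9]), np.float64(1.303783744758969)) [ 490.6 -253.9  230. ] [ 492.3 -249.5  230. ]
scr [ 501.7 -177.1  226. ]
brush [ 482.5 -325.2  224. ]
[752.1 341.7 160. ] [794.3 -18.7 160. ] [523.2 312.9 160. ] [569.1 -42.9 160. ]
362.900812012881 -83.32320580372624
358.68110733435196 -82.63869785561728
230.78362987814992 7.179406129852328
226.5006065834647 6.1149997821602815
[array([302.2, 112.1]), array([411.7, 164.4]), array([235.4, 147.5]), array([345.6, 209.6])]
knobheads [585.2 191.6  80. ] [596.3  87.8  80. ]
rackcorner [ 504.1 -386.9  150. ]
rackcorner [ 472.6 -120.8  150. ]
foot [ 496.4 -253.8   20. ]
```

```bash
cat >> h.py <<'E'
def go(x,y,z,yaw):
    s=env.state();M=R.from_euler("xyz",s["ee_rot"],degrees=True).as_matrix()
    d=M.T@(np.array([x,y,z])-s["ee_pos"])
    r=-((yaw-s["ee_rot"][2]+180)%360-180)
    print("delta m",np.round(d/1000,4),"roll rad",round(float(np.radians(r)),4),"t",s["time_s"],"F",np.round(s["force"],1),"w",s["gripper_width"])
E
python3 - <<'E'
from h import *
B=lambda u,v:(320+u/3.4286,220+v/3.4286)
a=onz("side",*B(228,380),22);b=onz("side",*B(203,352),22);d=b-a
print(a,b,np.hypot(*d[:2]),np.degrees(np.arctan2(d[1],d[0]))-90)
go(492,-251.5,270,82.6)
E
```

```text
[ 493.48646936 -253.37690166   22.        ] [ 496.70630978 -229.32903341   22.        ] 24.262467710083012 -7.6261456105341665
delta m [-0.5525 -0.5839 -0.0559] roll rad 1.2441 t 0.1 F [-0.5  0.7 -1.2] w 90.707922005474
```

apply_moves --pt "0 0 -0.05 0.15 1" --pt "-0.03 -0.03 -0.056 0.3 1" --pt "-0.06 -0.065 -0.056 0.45 1" --pt "-0.09 -0.1 -0.056 0.6 1" --pt "-0.12 -0.13 -0.056 0.75 1"

```text
time_s: 0.6
ee_pos: [303.3, 344.6, 269.7]
ee_rot: [-180.0, 0.0, 110.6]
force: [1.3, -0.1, 0.1]
gripper_width: 91.3
gripper_force: 0.0
```

```bash
python3 -c "
from h import *
print(env.state()['ee_pos'],env.state()['ee_rot']);go(492,-251.5,270,82.6)"
```

```text
[303.32453835 344.64021986 269.66065506] [-1.79965378e+02  3.34330067e-02  1.10599541e+02]
delta m [-0.6244 -0.0331  0.    ] roll rad 0.4887 t 0.6 F [ 1.3 -0.1  0.1] w 91.29164286991823
```

apply_moves --pt "-0.05 0 0 0.1 1" --pt "-0.1 -0.005 0 0.2 1" --pt "-0.15 -0.01 0 0.3 1" --pt "-0.2 -0.01 0 0.4 1" --pt "-0.25 -0.013 0 0.489 1"

```text
time_s: 1.1
ee_pos: [380.7, 107.3, 269.9]
ee_rot: [180.0, -0.0, 82.7]
force: [0.8, 0.5, -0.0]
gripper_width: 91.3
gripper_force: 0.0
```

apply_moves --pt "-0.05 0 0 0 1" --pt "-0.1 0 0 0 1" --pt "-0.15 0 0 0 1" --pt "-0.2 0 0 0 1" --pt "-0.25 0 0 0 1"

```text
time_s: 1.6
ee_pos: [348.7, -140.7, 269.9]
ee_rot: [180.0, -0.0, 82.9]
force: [1.2, 0.2, 0.7]
gripper_width: 90.7
gripper_force: 0.0
```

```bash
python3 -c "
from h import *
print(env.state()['ee_pos'],env.state()['ee_rot']);go(492,-251.5,270,82.6)"
```

```text
[ 348.70419197 -140.70407299  269.8813382 ] [ 1.79976265e+02 -1.22373959e-02  8.28920586e+01]
delta m [-9.220e-02  1.559e-01 -1.000e-04] roll rad 0.0051 t 1.6 F [1.2 0.2 0.7] w 90.73347535947617
```

apply_moves --pt "-0.025 0.042 0 0.005 1" --pt "-0.05 0.085 0 0.005 1" --pt "-0.075 0.127 0 0.005 1" --pt "-0.092 0.156 0 0.005 1" --pt "-0.092 0.156 0 0.005 1"

```text
time_s: 2.1
ee_pos: [495.6, -251.9, 268.0]
ee_rot: [-180.0, -0.0, 82.5]
force: [0.0, 0.2, -0.3]
gripper_width: 91.1
gripper_force: 0.0
```

```bash
python3 -c "
from h import *
go(492,-251.5,179,82.6)
cv2.imwrite('pics/s1.png',cv2.resize(cams.grab_frame('side')[150:390,280:480],(667,800//1*600//600),interpolation=3)[:600])"
```

```text
delta m [-0.     -0.0036  0.089 ] roll rad -0.0012 t 2.1 F [ 0.   0.2 -0.3] w 91.09759011838284
```

View pics/s1.png

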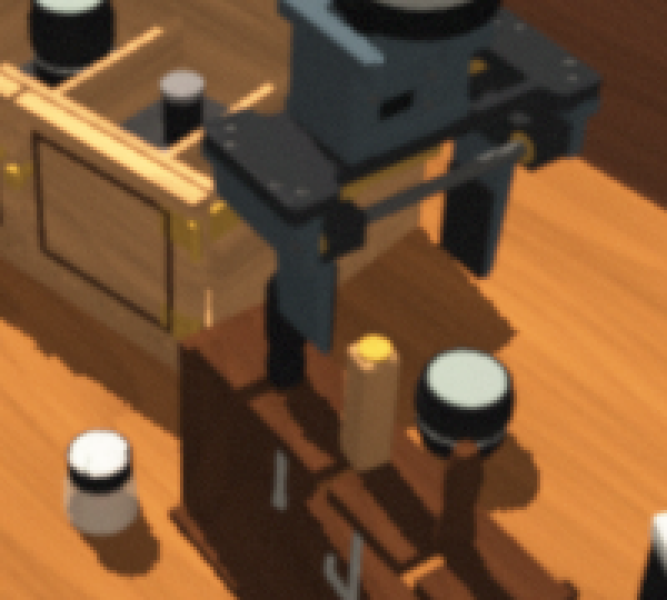

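The side view shows the open fingers straddling the pale handle at (372,345), clear of the screwdriver and brush, so I descend and grip.

apply_moves --pt "0 -0.002 0.03 0 1" --pt "0 -0.002 0.06 0 1" --pt "0 -0.002 0.089 0 1" --pt "0 -0.002 0.089 0 1" --pt "0 -0.002 0.089 0 0" --grip_force 20

```text
time_s: 2.65
ee_pos: [490.6, -248.7, 181.6]
ee_rot: [-180.0, -0.0, 82.6]
force: [0.9, 0.9, -0.6]
gripper_width: 86.0
gripper_force: 0.0
```

apply_moves --pt "0 0 0 0 -1" --pt "0 0 0 0 -1" --pt "0 0 0 0 -1" --pt "0 0 0 0 -1" --pt "0 0 0 0 -1" --grip_force 20

```text
time_s: 3.15
ee_pos: [491.2, -249.4, 181.2]
ee_rot: [180.0, 0.0, 82.6]
force: [0.4, 0.2, -0.5]
gripper_width: 45.9
gripper_force: 0.0
```

apply_moves --pt "0 0 0 0 -1" --pt "0 0 0 0 -1" --pt "0 0 0 0 -1" --grip_force 45

```text
time_s: 3.45
ee_pos: [491.3, -249.2, 180.9]
ee_rot: [180.0, -0.0, 82.6]
force: [1.5, 0.4, 0.6]
gripper_width: 22.0
gripper_force: 0.3
```

apply_moves --pt "0 0 0 0 -1" --pt "0 0 0 0 -1" --pt "0 0 0 0 -1"

```text
time_s: 3.75
ee_pos: [491.2, -249.2, 180.9]
ee_rot: [180.0, -0.0, 82.6]
force: [0.6, 0.6, -0.0]
gripper_width: 22.3
gripper_force: 45.0
```

apply_moves --pt "0 0 -0.003 0 -1" --pt "0 0 -0.006 0 -1" --pt "0 0 -0.006 0 -1"

```text
time_s: 4.05
ee_pos: [491.2, -249.4, 187.4]
ee_rot: [180.0, 0.0, 82.6]
force: [0.5, 0.9, -0.4]
gripper_width: 22.1
gripper_force: 45.0
```

apply_moves --pt "0 -0.015 0 0 -1" --pt "0 -0.03 0 0 -1" --pt "0 -0.045 0 0 -1" --pt "0 -0.065 0 0 -1" --pt "0 -0.065 0 0 -1"

```text
time_s: 4.55
ee_pos: [424.4, -240.3, 186.9]
ee_rot: [-179.9, -0.0, 82.6]
force: [1.0, -0.6, -1.0]
gripper_width: 21.7
gripper_force: 45.0
```

apply_moves --pt "0 0 -0.04 0 -1" --pt "0 0 -0.08 0 -1" --pt "0 0 -0.12 0 -1" --pt "0 0 -0.155 0 -1"

```text
time_s: 4.95
ee_pos: [427.4, -241.1, 344.3]
ee_rot: [179.9, 0.0, 82.6]
force: [0.1, -0.2, -0.7]
gripper_width: 22.1
gripper_force: 45.0
```

```bash
python3 -c "
from h import *
go(575.4,143,342,96.8)"
```

```text
delta m [0.4    0.0973 0.0022] roll rad -0.2476 t 4.95 F [ 0.1 -0.2 -0.7] w 22.066691709216375
```

apply_moves --pt "0.04 0.01 0 -0.05 -1" --pt "0.08 0.02 0 -0.1 -1" --pt "0.12 0.03 0 -0.15 -1" --pt "0.16 0.04 0 -0.2 -1" --pt "0.2 0.05 0 -0.248 -1"

```text
time_s: 5.45
ee_pos: [503.1, -47.3, 342.2]
ee_rot: [179.9, 0.0, 96.9]
force: [1.1, -0.3, -0.9]
gripper_width: 21.5
gripper_force: 45.0
```

```bash
python3 -c "
from h import *
go(575.4,143,342,96.8)"
```

```text
delta m [0.1801 0.0947 0.0003] roll rad 0.0023 t 5.45 F [ 1.1 -0.3 -0.9] w 21.538249742759533
```

apply_moves --pt "0.04 0.02 0 0.002 -1" --pt "0.08 0.042 0 0.002 -1" --pt "0.12 0.063 0 0.002 -1" --pt "0.16 0.084 0 0.002 -1" --pt "0.18 0.094 0 0.002 -1"

```text
time_s: 5.95
ee_pos: [575.4, 144.9, 341.2]
ee_rot: [180.0, -0.1, 96.9]
force: [0.2, -1.2, -1.2]
gripper_width: 21.7
gripper_force: 45.0
```

apply_moves --pt "0 0 0 0 -1" --pt "0 0 0 0 -1"

```text
time_s: 6.15
ee_pos: [574.1, 141.1, 341.5]
ee_rot: [-180.0, 0.0, 96.8]
force: [-0.7, -0.4, -0.5]
gripper_width: 22.1
gripper_force: 45.0
```

```bash
python3 -c "
from h import *
go(575.4,143,342,96.8)
s=cams.grab_frame('side');t=cams.grab_frame('top');cv2.imwrite('pics/s2f.png',s);cv2.imwrite('pics/t2f.png',t)
p=env.state()['ee_pos']
for dz in (-31,-31-128): print('exp rod',pix('side',p+[0,0,dz]),pix('top',p+[0,0,dz]))
cv2.imwrite('pics/s2.png',np.hstack([cv2.resize(s[60:260,230:420],(400,421),interpolation=3),cv2.resize(t[110:290,140:340],(400,360),interpolation=3)[:, :] if 0 else cv2.resize(t[110:290,140:311],(400,421),interpolation=3)]))"
```

```text
delta m [ 0.0017  0.0015 -0.0005] roll rad -0.0007 t 6.15 F [-0.7 -0.4 -0.5] w 22.112681348312783
exp rod [290.79594444 111.97032946] [232.55648333 210.19411815]
exp rod [294.09827131 162.22852565] [241.26517711 218.48010417]
```

View pics/s2.png

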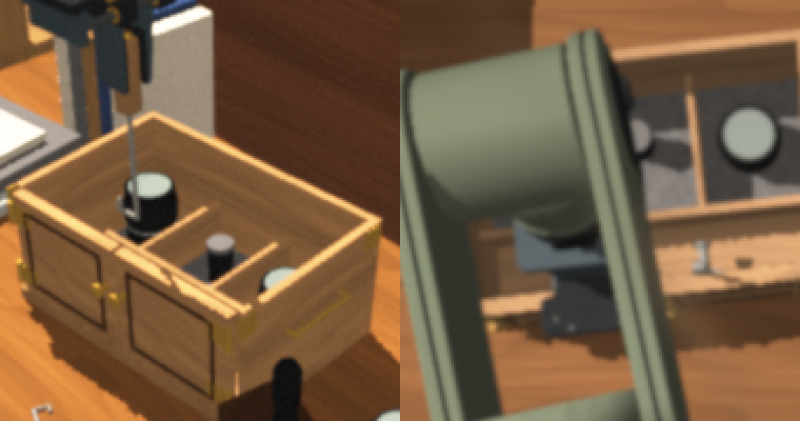

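The side crop shows the hook hanging straight, its rod bottom at (137,215) in the crop. That is about 2 mm from the expected position and over the well, so I lower it.

apply_moves --pt "0.0 0.001 0.03 0 -1" --pt "0.0 0.001 0.06 0 -1" --pt "0.0 0.001 0.09 0 -1" --pt "0.0 0.001 0.12 0 -1" --pt "0.0 0.001 0.12 0 -1"

```text
time_s: 6.75
ee_pos: [572.1, 139.0, 218.2]
ee_rot: [-179.5, 0.1, 96.6]
force: [-0.6, -0.1, -1.3]
gripper_width: 21.9
gripper_force: 45.0
```

apply_moves --pt "0 0 0.012 0 -1" --pt "0 0 0.022 0 -1" --pt "0 0 0.022 0 -1"

```text
time_s: 7.05
ee_pos: [574.6, 140.7, 199.5]
ee_rot: [-180.0, 0.0, 96.7]
force: [-0.2, 1.0, -1.2]
gripper_width: 21.8
gripper_force: 45.0
```

```bash
python3 -c "
from h import *
a=np.radians(6.8);lx,ly=-78.5,52-13+2
go(654+np.cos(a)*lx-np.sin(a)*ly,147.3+np.sin(a)*lx+np.cos(a)*ly,199,96.8)"
```

```text
delta m [0.0382 0.0011 0.0005] roll rad -0.002 t 7.05 F [-0.2  1.  -1.2] w 21.757096295570083
```

apply_moves --pt "0.01 0.0005 0 0 -1" --pt "0.02 0.001 0 0 -1" --pt "0.029 0.001 0 0 -1" --pt "0.038 0.001 0 0 -1" --pt "0.038 0.001 0 0 -1"

```text
time_s: 7.55
ee_pos: [571.3, 180.5, 200.1]
ee_rot: [180.0, -0.0, 96.8]
force: [-0.8, 0.4, -1.1]
gripper_width: 21.8
gripper_force: 45.0
```

apply_moves --pt "0 0 0 0 -1" --pt "0 0 -0.002 0 -1" --pt "0 0 -0.004 0 -1" --pt "0 0 -0.006 0 -1"

```text
time_s: 7.95
ee_pos: [571.6, 178.6, 206.2]
ee_rot: [180.0, -0.0, 96.7]
force: [0.3, -0.4, -1.3]
gripper_width: 21.9
gripper_force: 45.0
```

apply_moves --pt "0 0 -0.001 0 -1" --pt "0 0 -0.002 0 -1" --pt "0 0 -0.003 0 -1"

```text
time_s: 8.25
ee_pos: [571.4, 178.8, 209.1]
ee_rot: [180.0, -0.0, 96.7]
force: [-0.5, 0.4, -0.3]
gripper_width: 22.0
gripper_force: 45.0
```

apply_moves --pt "0 0 -0.001 0 -1" --pt "0 0 -0.002 0 -1" --pt "0 0 -0.003 0 -1"

```text
time_s: 8.55
ee_pos: [571.4, 178.9, 212.0]
ee_rot: [-180.0, -0.0, 96.7]
force: [-0.6, -0.2, -1.4]
gripper_width: 21.9
gripper_force: 45.0
```

apply_moves --pt "0 0 -0.001 0 -1" --pt "0 0 -0.002 0 -1" --pt "0 0 -0.003 0 -1" --pt "0 0 -0.004 0 -1" --pt "0 0 -0.004 0 -1"

```text
time_s: 9.05
ee_pos: [571.5, 178.9, 216.1]
ee_rot: [180.0, -0.0, 96.7]
force: [0.1, -1.2, -0.9]
gripper_width: 21.6
gripper_force: 45.0
```

apply_moves --pt "0 0 -0.001 0 -1" --pt "0 0 -0.002 0 -1" --pt "0 0 -0.003 0 -1" --pt "0 0 -0.003 0 -1"

```text
time_s: 9.45
ee_pos: [571.5, 178.9, 219.2]
ee_rot: [180.0, -0.0, 96.7]
force: [0.8, 0.6, -0.7]
gripper_width: 22.0
gripper_force: 45.0
```

apply_moves --pt "0 0 -0.001 0 -1" --pt "0 0 -0.002 0 -1" --pt "0 0 -0.003 0 -1" --pt "0 0 -0.003 0 -1"

```text
time_s: 9.85
ee_pos: [571.5, 178.9, 222.1]
ee_rot: [180.0, -0.0, 96.7]
force: [-0.9, 0.8, -0.8]
gripper_width: 21.9
gripper_force: 45.0
```

apply_moves --pt "0 0 -0.001 0 -1" --pt "0 0 -0.002 0 -1" --pt "0 0 -0.003 0 -1" --pt "0 0 -0.003 0 -1"

```text
time_s: 10.25
ee_pos: [571.2, 178.8, 224.2]
ee_rot: [-179.9, 0.0, 96.7]
force: [0.5, 0.1, -7.0]
gripper_width: 21.8
gripper_force: 45.0
```

apply_moves --pt "0 0 -0.001 0 -1" --pt "0 0 -0.002 0 -1" --pt "0 0 -0.003 0 -1" --pt "0 0 -0.004 0 -1" --pt "0 0 -0.005 0 -1"

```text
time_s: 10.75
ee_pos: [571.1, 178.8, 229.9]
ee_rot: [-180.0, 0.0, 96.7]
force: [-0.3, -0.4, -7.3]
gripper_width: 21.8
gripper_force: 45.0
```

apply_moves --pt "0 0 -0.001 0 -1" --pt "0 0 -0.002 0 -1" --pt "0 0 -0.003 0 -1" --pt "0 0 -0.004 0 -1" --pt "0 0 -0.005 0 -1"

```text
time_s: 11.25
ee_pos: [571.2, 178.8, 234.9]
ee_rot: [-180.0, 0.0, 96.7]
force: [-0.8, 0.3, -7.5]
gripper_width: 22.0
gripper_force: 45.0
```

apply_moves --pt "0 0 -0.001 0 -1" --pt "0 0 -0.002 0 -1" --pt "0 0 -0.003 0 -1" --pt "0 0 -0.004 0 -1" --pt "0 0 -0.005 0 -1"

```text
time_s: 11.75
ee_pos: [571.4, 178.9, 240.0]
ee_rot: [-180.0, -0.0, 96.7]
force: [-1.2, 0.3, -6.1]
gripper_width: 21.7
gripper_force: 45.0
```

apply_moves --pt "0 0 -0.001 0 -1" --pt "0 0 -0.002 0 -1" --pt "0 0 -0.003 0 -1" --pt "0 0 -0.004 0 -1" --pt "0 0 -0.004 0 -1"

```text
time_s: 12.25
ee_pos: [571.5, 178.9, 244.2]
ee_rot: [180.0, -0.0, 96.7]
force: [-1.0, 0.5, -5.5]
gripper_width: 22.0
gripper_force: 45.0
```

apply_moves --pt "0 0 -0.0005 0 -1" --pt "0 0 -0.001 0 -1" --pt "0 0 -0.0015 0 -1" --pt "0 0 -0.002 0 -1" --pt "0 0 -0.002 0 -1"

```text
time_s: 12.75
ee_pos: [571.5, 178.9, 246.1]
ee_rot: [180.0, -0.0, 96.7]
force: [-1.0, 0.5, -6.2]
gripper_width: 21.8
gripper_force: 45.0
```

apply_moves --pt "0 0 -0.0005 0 -1" --pt "0 0 -0.001 0 -1" --pt "0 0 -0.001 0 -1"

```text
time_s: 13.05
ee_pos: [571.5, 178.9, 247.1]
ee_rot: [180.0, -0.0, 96.7]
force: [-0.4, 0.4, -7.4]
gripper_width: 21.7
gripper_force: 45.0
```

apply_moves --pt "0 0 -0.0005 0 -1" --pt "0 0 -0.001 0 -1" --pt "0 0 -0.001 0 -1"

```text
time_s: 13.35
ee_pos: [571.5, 178.9, 248.1]
ee_rot: [180.0, -0.0, 96.7]
force: [-1.2, -0.9, -7.6]
gripper_width: 21.8
gripper_force: 45.0
```

One half millimetre at a time now, one call per batch so I can stop on a force rise.

apply_moves --pt "0 0 -0.0003 0 -1" --pt "0 0 -0.0006 0 -1" --pt "0 0 -0.0008 0 -1"

```text
time_s: 13.65
ee_pos: [571.4, 178.9, 248.4]
ee_rot: [-180.0, -0.0, 96.7]
force: [1.0, -0.1, -8.9]
gripper_width: 21.9
gripper_force: 45.0
```

apply_moves --pt "0 0 -0.0002 0 -1" --pt "0 0 -0.0004 0 -1" --pt "0 0 -0.0004 0 -1"

```text
time_s: 13.95
ee_pos: [571.4, 178.9, 248.6]
ee_rot: [-180.0, -0.0, 96.7]
force: [0.4, 0.5, -12.3]
gripper_width: 21.8
gripper_force: 45.0
```

The bolt is at its stop: 12 N, and 24–25 mm of travel. I ease off, then pull gently.

apply_moves --pt "0 0 0.002 0 -1" --pt "0 0 0.004 0 -1" --pt "0 -0.003 0.004 0 -1" --pt "0 -0.006 0.004 0 -1" --pt "0 -0.007 0.004 0 -1"

```text
time_s: 14.45
ee_pos: [564.4, 178.1, 246.1]
ee_rot: [179.9, -0.0, 96.7]
force: [0.2, -0.7, -1.0]
gripper_width: 22.1
gripper_force: 45.0
```

apply_moves --pt "0 -0.0015 0 0 -1" --pt "0 -0.003 0 0 -1" --pt "0 -0.0045 0 0 -1" --pt "0 -0.006 0 0 -1" --pt "0 -0.006 0 0 -1"

```text
time_s: 14.95
ee_pos: [558.4, 177.3, 245.2]
ee_rot: [-180.0, -0.0, 96.7]
force: [0.5, -0.4, -0.1]
gripper_width: 21.7
gripper_force: 45.0
```

apply_moves --pt "-0.0005 -0.002 0 0.02 -1" --pt "-0.001 -0.004 0 0.035 -1" --pt "-0.0015 -0.006 0 0.05 -1" --pt "-0.002 -0.008 0 0.06 -1" --pt "-0.002 -0.01 0 0.07 -1"

```text
time_s: 15.45
ee_pos: [548.6, 174.1, 245.1]
ee_rot: [-180.0, -0.0, 92.6]
force: [0.6, 0.4, -0.8]
gripper_width: 21.7
gripper_force: 45.0
```

```bash
python3 -c "
from h import *
s=cams.grab_frame('side');t=cams.grab_frame('top')
cv2.imwrite('pics/s3.png',np.hstack([cv2.resize(s[110:260,230:370],(450,482),interpolation=3),cv2.resize(t[190:290,150:250],(350,482),interpolation=3)]))"
```

```text
(no output)
```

View pics/s3.png

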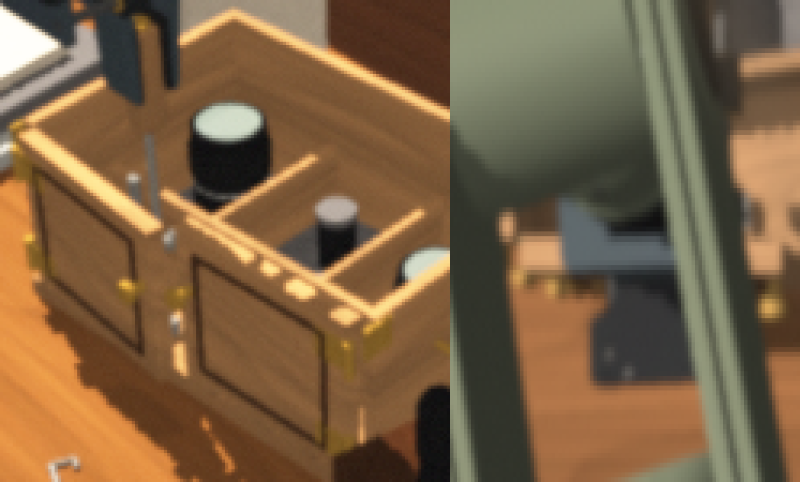

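The left door is swinging out: there's a gap at (165,230) in the left crop, and the raised bolt top shows at (133,185). I keep pulling.

apply_moves --pt "0 -0.003 0 0.04 -1" --pt "-0.0005 -0.006 0 0.06 -1" --pt "-0.0005 -0.009 0 0.08 -1" --pt "-0.001 -0.012 0 0.1 -1" --pt "-0.001 -0.014 0 0.12 -1"

```text
time_s: 16.05
ee_pos: [534.5, 172.3, 245.2]
ee_rot: [-180.0, 0.0, 85.7]
force: [1.6, -0.1, -0.7]
gripper_width: 21.7
gripper_force: 45.0
```

apply_moves --pt "0 -0.003 0 0.03 -1" --pt "0.0005 -0.006 0 0.05 -1" --pt "0.001 -0.009 0 0.07 -1" --pt "0.0015 -0.011 0 0.09 -1" --pt "0.0015 -0.013 0 0.1 -1"

```text
time_s: 16.55
ee_pos: [521.9, 174.3, 245.2]
ee_rot: [180.0, 0.1, 80.0]
force: [1.8, -3.1, -0.7]
gripper_width: 21.7
gripper_force: 45.0
```

apply_moves --pt "-0.002 0.002 0 0 -1" --pt "-0.004 0.005 0 0 -1" --pt "-0.004 0.005 0.006 0 -1" --pt "-0.004 0.005 0.012 0 -1" --pt "-0.004 0.005 0.016 0 -1"

```text
time_s: 17.05
ee_pos: [525.8, 170.2, 228.0]
ee_rot: [-179.9, 0.0, 80.1]
force: [0.4, 0.2, -1.0]
gripper_width: 22.1
gripper_force: 45.0
```

apply_moves --pt "0 0 0.003 0 -1" --pt "0 0.008 0.003 0 -1" --pt "0 0.018 0.003 0 -1" --pt "0 0.03 0.003 0 -1" --pt "0 0.03 0.003 0 -1"

```text
time_s: 17.55
ee_pos: [558.0, 164.7, 226.1]
ee_rot: [179.9, -0.0, 80.0]
force: [-0.0, 0.8, -0.4]
gripper_width: 22.0
gripper_force: 45.0
```

apply_moves --pt "0 0.006 0 0 -1" --pt "0 0.012 0 0 -1" --pt "0 0.012 0 0 -1"

```text
time_s: 17.85
ee_pos: [568.4, 162.8, 226.1]
ee_rot: [180.0, -0.0, 80.1]
force: [0.5, 0.3, -1.5]
gripper_width: 21.5
gripper_force: 45.0
```

apply_moves --pt "0 0 -0.02 0 -1" --pt "0 0 -0.04 0 -1" --pt "0 0 -0.07 0 -1" --pt "0 0 -0.1 0 -1" --pt "0 0 -0.12 0 -1"

```text
time_s: 18.35
ee_pos: [567.8, 163.1, 348.7]
ee_rot: [179.8, -0.1, 80.1]
force: [-0.1, 0.7, -1.4]
gripper_width: 21.9
gripper_force: 45.0
```

```bash
python3 -c "
from h import *
go(427.4,-241.1,344,82.6)
s=cams.grab_frame('side')
cv2.imwrite('pics/s4.png',cv2.resize(s[90:260,220:420],(706,600),interpolation=3))"
```

```text
delta m [-0.4224 -0.0688  0.0039] roll rad -0.0437 t 18.35 F [-0.1  0.7 -1.4] w 21.886386046867436
```

View pics/s4.png

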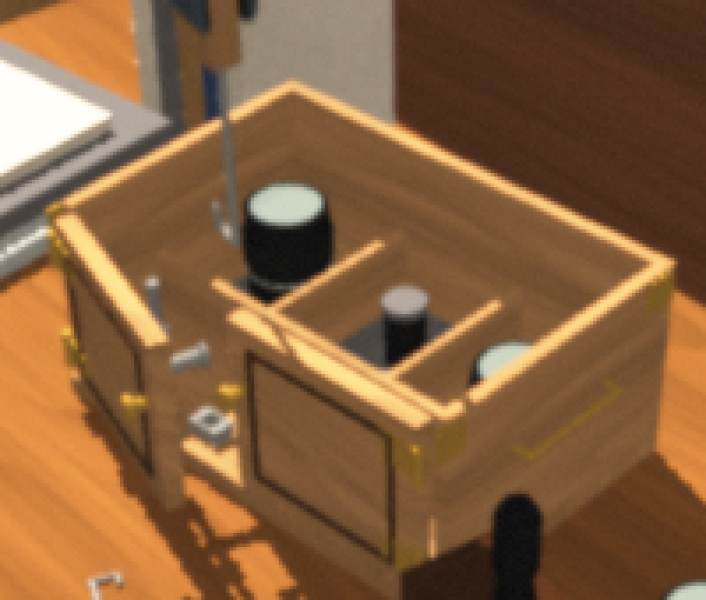

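The door stands well ajar: the crop shows the opening between (165,345) and (230,320), the freed bolt, and the hook clear of it all. I return to the rack.

apply_moves --pt "-0.035 -0.02 0 -0.02 -1" --pt "-0.07 -0.04 0 -0.044 -1" --pt "-0.11 -0.06 0.002 -0.044 -1" --pt "-0.155 -0.069 0.003 -0.044 -1" --pt "-0.2 -0.069 0.003 -0.044 -1"

```text
time_s: 18.9
ee_pos: [463.0, -23.0, 342.7]
ee_rot: [-180.0, -0.0, 82.7]
force: [0.7, -0.0, -0.6]
gripper_width: 21.6
gripper_force: 45.0
```

apply_moves --pt "-0.045 0 0 0 -1" --pt "-0.09 0 0 0 -1" --pt "-0.135 0 0 0 -1" --pt "-0.18 0 0 0 -1" --pt "-0.21 0 0 0 -1"

```text
time_s: 19.4
ee_pos: [437.1, -232.9, 342.3]
ee_rot: [-179.9, 0.0, 82.5]
force: [0.2, -0.5, -0.8]
gripper_width: 21.7
gripper_force: 45.0
```

apply_moves --pt "0 0 0 0 -1" --pt "0 0 0 0 -1"

```text
time_s: 19.6
ee_pos: [437.8, -230.4, 342.4]
ee_rot: [-179.9, -0.1, 82.5]
force: [0.1, 0.0, -0.7]
gripper_width: 21.8
gripper_force: 45.0
```

```bash
python3 -c "
from h import *
go(426,-240.7,344,82.6)"
```

```text
delta m [-0.0118 -0.0103 -0.0016] roll rad -0.0012 t 19.6 F [ 0.1  0.  -0.7] w 21.78953136048866
```

apply_moves --pt "-0.012 -0.01 0 0 -1" --pt "-0.012 -0.01 0 0 -1" --pt "-0.012 -0.01 0.04 0 -1" --pt "-0.012 -0.01 0.08 0 -1" --pt "-0.012 -0.01 0.12 0 -1"

```text
time_s: 20.1
ee_pos: [427.4, -239.5, 222.1]
ee_rot: [179.9, -0.0, 82.7]
force: [1.4, -0.8, -1.3]
gripper_width: 21.9
gripper_force: 45.0
```

apply_moves --pt "0 0 0.02 0 -1" --pt "0 0 0.034 0 -1" --pt "0 0 0.034 0 -1" --pt "0 0 0.034 0 -1"

```text
time_s: 20.5
ee_pos: [427.4, -240.3, 189.6]
ee_rot: [180.0, -0.0, 82.7]
force: [1.1, 0.1, 0.1]
gripper_width: 21.9
gripper_force: 45.0
```

```bash
python3 -c "
from h import *
p=env.state()['ee_pos'];print(p)
go(425,-240.6,187,82.6);go(491.3,-249.2,187,82.6)
s=cams.grab_frame('side')
cv2.imwrite('pics/s5.png',cv2.resize(s[220:400,320:460],(467,600),interpolation=3))"
```

```text
[ 427.44214927 -240.25357039  189.5684847 ]
delta m [-0.0007 -0.0024  0.0026] roll rad 0.0013 t 20.5 F [1.1 0.1 0.1] w 21.941321490638487
delta m [-0.0007  0.0645  0.0026] roll rad 0.0013 t 20.5 F [1.1 0.1 0.1] w 21.941321490638487
```

View pics/s5.png

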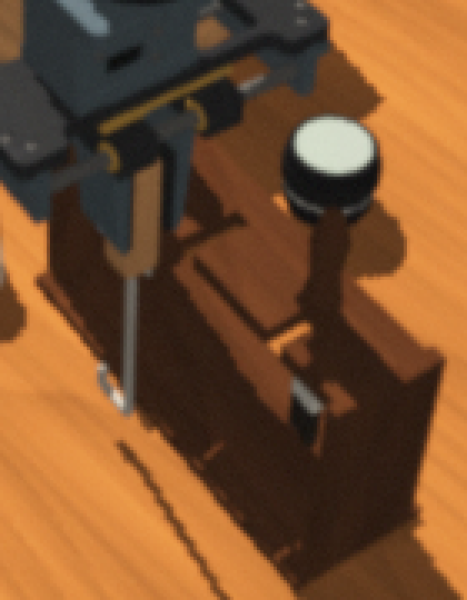

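The side crop shows the hook upright in front of the rack, with its rod bottom at (127,405), in line with the empty middle slot. I slide it in.

apply_moves --pt "-0.0005 0.012 0.002 0.001 -1" --pt "-0.0007 0.024 0.002 0.001 -1" --pt "-0.0007 0.034 0.002 0.001 -1" --pt "-0.0007 0.034 0.002 0.001 -1"

```text
time_s: 20.95
ee_pos: [462.4, -246.5, 187.2]
ee_rot: [179.9, 0.0, 82.6]
force: [0.7, -0.4, -1.1]
gripper_width: 22.2
gripper_force: 45.0
```

apply_moves --pt "0 0.008 0 0 -1" --pt "0 0.016 0 0 -1" --pt "0 0.023 0 0 -1" --pt "0 0.029 0 0 -1" --pt "0 0.029 0 0 -1"

```text
time_s: 21.45
ee_pos: [490.0, -250.0, 187.0]
ee_rot: [180.0, -0.0, 82.6]
force: [0.5, 0.4, -1.4]
gripper_width: 21.8
gripper_force: 45.0
```

```bash
python3 -c "
from h import *
p=env.state()['ee_pos'];print(p)
go(490.5,-249.1,181,82.6)"
```

```text
[ 489.97975275 -250.0221295   187.02418244]
delta m [0.001  0.0004 0.006 ] roll rad -0.0006 t 21.45 F [ 0.5  0.4 -1.4] w 21.75053973199537
```

Inside with no side force, so I set it down.

apply_moves --pt "0 0 0.002 0 -1" --pt "0 0 0.004 0 -1" --pt "0 0 0.0055 0 -1" --pt "0 0 0.0055 0 -1"

```text
time_s: 21.85
ee_pos: [488.8, -249.8, 181.3]
ee_rot: [-180.0, -0.0, 82.5]
force: [-0.7, 0.2, -1.5]
gripper_width: 21.8
gripper_force: 45.0
```

apply_moves --pt "0 0 0.0005 0 -1" --pt "0 0 0.001 0 -1" --pt "0 0 0.001 0 -1"

```text
time_s: 22.15
ee_pos: [489.2, -249.9, 180.9]
ee_rot: [180.0, 0.0, 82.6]
force: [-1.6, -0.6, 0.5]
gripper_width: 21.7
gripper_force: 45.0
```

apply_moves --pt "0 0 0 0 -0.4" --pt "0 0 0 0 -0.3" --pt "0 0 0 0 0" --pt "0 0 0 0 0.5" --pt "0 0 0 0 1"

```text
time_s: 22.65
ee_pos: [489.2, -249.9, 180.6]
ee_rot: [180.0, -0.0, 82.6]
force: [0.4, -0.2, 0.1]
gripper_width: 53.3
gripper_force: 0.0
```

apply_moves --pt "0 0 0 0 1" --pt "0 0 0 0 1" --pt "0 0 0 0 1" --pt "0 0 0 0 1" --pt "0 0 0 0 1"

```text
time_s: 23.15
ee_pos: [489.2, -249.9, 180.6]
ee_rot: [180.0, -0.0, 82.6]
force: [0.2, 0.7, 0.5]
gripper_width: 90.2
gripper_force: 0.0
```

apply_moves --pt "0 0 -0.015 0 1" --pt "0 0 -0.04 0 1" --pt "0 0 -0.08 0 1" --pt "0 0 -0.12 0 1" --pt "0 0 -0.16 0 1"

```text
time_s: 23.65
ee_pos: [488.9, -249.7, 342.2]
ee_rot: [180.0, -0.0, 82.6]
force: [0.3, 0.3, -0.6]
gripper_width: 91.2
gripper_force: 0.0
```

apply_moves --pt "0 -0.03 0 0 1" --pt "0 -0.06 0 0 1" --pt "0 -0.09 0 0 1" --pt "0 -0.12 0 0 1" --pt "0 -0.12 0 0 1"

```text
time_s: 24.15
ee_pos: [367.3, -233.6, 341.4]
ee_rot: [180.0, 0.0, 82.5]
force: [0.8, -0.4, 0.3]
gripper_width: 91.1
gripper_force: 0.0
```

```bash
python3 -c "
from h import *
s=cams.grab_frame('side');t=cams.grab_frame('top')
cv2.imwrite('pics/s6.png',np.hstack([cv2.resize(s[100:395,220:460],(488,600),interpolation=3),cv2.resize(t[180:300,400:460],(300,600),interpolation=3)]))"
```

```text
(no output)
```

View pics/s6.png

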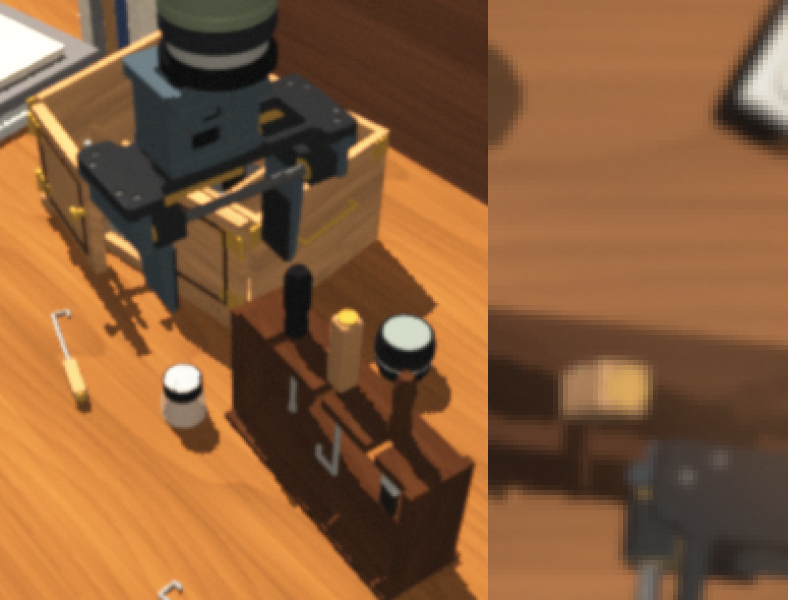

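The side crop shows the hook hanging upright in the middle slot at (345,350), the left door ajar, the right door shut, and the gripper clear of everything.

```bash
python3 -c "
from workcell import env
print(env.job_done())"
```

```text
the job is handed in; nothing more can be done
None
```

I handed the job in: the left bolt is drawn to its stop (peak force read 12.3 N), the left door stands ajar by about 0.3 rad (estimated from the pull distance), and the hook hangs back in the middle slot; the right door is still shut and I saw nothing else moved, but no verdict was shown.

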